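# Seat the minute hand on the hand-fitting press

## Task

The pocket-watch movement with the white dial sits in one of the three stations of the hand-fitting press, its minute hand still loose on the post. With the fingertips, gently press the plunger that stands over the movement all the way down, keep it down for about a second so that the hand is seated, then let the plunger rise and draw back clear. Do not press the other two plungers, and do not touch the movement or lift or shift anything on the bench.

Things in the scene. Friction and masses are not known exactly. Their poses are not given: they have to be found in the camera images.
- press: Three-station hand-fitting press fixed to the bench: grey base 92 x 196 x 14 mm, two end posts and an aluminium head (22 mm deep, 184 mm long, top 114 mm above the bench) with three upright plungers in a row, 48 mm apart; open at front and back below the head. Origin: centre of its underside. Its y axis runs along the row to the left plunger, z up; turned up to 30 degrees either way.
- movement: Black plastic holder with the pocket-watch movement, round, 45 mm in diameter, with a white dial (42 mm) and hands. Loose, about 90 g; stands on the sprung rubber pad of one of the three stations, below its plunger (within 2 mm of its axis), dial about 46 mm above the bench. Origin: centre of its underside, 30 mm above the bench.
- minute_hand (a joint): How far the minute hand has been pressed onto its post at the centre of the movement's dial: 0 loose (up), 0.003 m fully seated. It stays where it is pressed. The top of its hub is 53.5 mm above the bench while loose; the friction of the fit is about 2.5 N.
- holder_a: Empty black plastic movement holder, a round open cup 45 mm in diameter and 14 mm high, loose on the pad of another station. Origin: centre of its underside.
- holder_b: Second empty holder, same as holder_a, on the pad of the remaining station. Origin: centre of its underside.
- jar: Glass jar with a red lid, 48 mm in diameter, 50 mm high, near the press. Loose. Origin: centre of its underside.
- loupe: Black eye loupe standing like a cup, 35 mm wide, 30 mm high, near the press. Loose. Origin: centre of its underside.
- screwdriver: Screwdriver 130 mm long lying in front of the press. Loose. Origin: under its middle.
- tin: Round black tin with a red lid, 55 mm in diameter, 26 mm high, behind the press. Loose. Origin: centre of its underside.
- case_back: Steel watch case back, a disc 38 mm in diameter and 6 mm thick, lying behind the press. Loose. Origin: centre of its underside.
- oiler: Small white bottle with a black cap, 28 mm in diameter, 75 mm high, beside the press. Loose. Origin: centre of its underside.
- wristwatch: Steel wristwatch with a closed stiff bracelet lying on its side, about 60 mm across and 38 mm high, beside the press. Loose. Origin: underneath, at the middle of the bracelet.
- plunger_left (a joint): How far the left plunger (towards the press's +y) is pressed straight down: 0 up, 0.012 m down on its stop. A light spring (1.6 N at the top, 4 N at the stop) lifts it again. Over the movement its lower end meets the hand after about 5.5 mm; from there the push grows to 7 N, and to about 12 N near the stop, which is rigid.
- plunger_left_top (a point): Centre of the top of the left plunger's flat round aluminium cap (22 mm in diameter; top 142 mm above the bench when up). The cap clears the head by 8 mm or more while up. All three plungers look alike.
- plunger_left_tip (a point): Centre of the lower end of the left plunger (a white tip 9 mm in diameter, 59 mm above the bench when up), straight below its cap.
- plunger_middle (a joint): How far the middle plunger (in the middle of the press) is pressed straight down: 0 up, 0.012 m down on its stop. A light spring (1.6 N at the top, 4 N at the stop) lifts it again. Over the movement its lower end meets the hand after about 5.5 mm; from there the push grows to 7 N, and to about 12 N near the stop, which is rigid.
- plunger_middle_top (a point): Centre of the top of the middle plunger's flat round aluminium cap (22 mm in diameter; top 142 mm above the bench when up). The cap clears the head by 8 mm or more while up. All three plungers look alike.
- plunger_middle_tip (a point): Centre of the lower end of the middle plunger (a white tip 9 mm in diameter, 59 mm above the bench when up), straight below its cap.
- plunger_right (a joint): How far the right plunger (towards the press's -y) is pressed straight down: 0 up, 0.012 m down on its stop. A light spring (1.6 N at the top, 4 N at the stop) lifts it again. Over the movement its lower end meets the hand after about 5.5 mm; from there the push grows to 7 N, and to about 12 N near the stop, which is rigid.
- plunger_right_top (a point): Centre of the top of the right plunger's flat round aluminium cap (22 mm in diameter; top 142 mm above the bench when up). The cap clears the head by 8 mm or more while up. All three plungers look alike.
- plunger_right_tip (a point): Centre of the lower end of the right plunger (a white tip 9 mm in diameter, 59 mm above the bench when up), straight below its cap.
Not all that is in view belongs to the job. Leave any green or purple look-alike of the movement alone.

How it is judged:
By the outcome, as a careful person would: the job done as asked, in the order asked, and still so for the second after the job is handed in, with the robot touching nothing.
It also fails if it takes over 29 s, if anything falls off the work surface, if the arm or the gripper's body presses on something with over 40 N, if the wrist force passes 120 N, or if a joint passes its speed limit or range.

## Robot

A 6-joint arm with a two-finger parallel gripper is mounted at the origin on the work surface. World frame = base frame: x ahead of the robot, y to its left, z up, the work surface at z = 0. Lengths are in m, angles in degrees, forces in N, time in s.
With the tool pointing down it reaches from about 0.4 to 0.825 m from the base axis. Payload 7 kg.
Tool frame: the origin (TCP) lies midway between the tips of the shut fingers; the grasp point (between the pads) lies r.pinch_z behind it (r.pinch_z is the distance from the TCP to the grasp point, in m); z points along the fingers, y is the line along which they close (so a half turn about z gives the same grasp; the last joint's range is limited). The gripper opens to 88 mm and grips with 3 to 60 N. Pads are 19 mm wide; open, the fingers measure 130 mm over their backs; the gripper's body (78 mm by 193 mm) begins 47 mm behind the grasp point.
Start: joints at [85.205, 20.546, 0.682, 0, -70.136, -16.507], TCP at [0.245, 0.629, 0.227] pointing down, gripper open.
Joint ranges: [-176.03, 176.03], [-82.01, 121.73], [-58.28, 71.71], [-173.87, 95.51], [-174.79, -0.11], [-173.66, 173.66]. Speed limits (degrees/s): [136.94, 136.94, 172.46, 180, 180, 180].

## Interface

Orientations are given as [roll, pitch, yaw] about the fixed x, y, z axes, in that order (R = Rz(yaw) Ry(pitch) Rx(roll)).
In Python, from plant import r, optics, job gives the robot as it stands.
- The arm moves only by the shell command python3 -m crank 'ROWS' [FORCE]. ROWS is JSON, a list of rows, each an object with "xyz": the shift along the tool's x, y, z in units of 30 mm (1.0 is 30 mm), a list of three; "delta_rot": the turn, a rotation vector about the tool's x, y, z in degrees, a list of three; "claw": the closure, from 0 (fully open) to 1 (shut). A call has 1 to 20 rows; each row is the pose to reach, as a shift and turn from the pose commanded when the call began, along the tool's axes at that moment; what a row does not reach only later rows make up. A row lasts 1/8 s, in which the tool goes at most 62.5 mm and 10.7 degrees, less where a joint would pass 70% of its speed; a pose out of reach is approached as far as the arm can. A call with a gripper value outside its range is refused whole. The fingers move at their own pace and stop on an object; FORCE is the grip in N (left out, the last holds). Time passes only in rows, so rows that repeat a pose let the fingers close. It gives the time, the measured TCP pose, the force, the opening and the grip force at its end, in the units of the state.
- r.get_state(): the state, without advancing time (a new reading comes with each control period).
- optics.capture(name): name is "scene" or "top" or "wrist"; returns a dict with "img" (384x512x3 uint8, blue, green, red), "fovy" (degrees; the focal length in pixels is half the picture's height over the tangent of half this angle, whatever the lens; pixels are square), "cx", "cy" (the principal point, pixels), "eye" and "rotation" of the camera in the world; the wrist camera has in their place "hand_eye" (4x4, takes a point from camera to tool coordinates, whose origin is the TCP and whose axes are the flange's). Camera axes: x right, y up, looking along -z (the intrinsics and any distortion apply to the point x, -y, -z); pixel columns grow to the right and rows downward; lengths in m; the calibration is good to about 2 mm. A picture is of the moment at which its call begins: read the wrist's pose just before it. There is no depth.
- job.close_job(): hands the job in; it is judged then, once.
The state is a dict: "time_s": time; "joints": joint angles; "qd": joint speeds; "joint_torque": joint torques, N m; "tcp_pos": TCP position; "eef_rot": TCP orientation; "contact_force": force on the tool from outside, world axes, zero at the start; "moment": the same for the moment, N m; "gripper_width": finger opening in m; "gripper_force": force on a finger pad.
Only numpy, scipy, OpenCV 4.12 (cv2) and the standard library are available. Lean on these libraries where they do the work, as an engineer would, in place of code of your own. Each camera call takes 0.05 s, during which the arm holds its last target. There are 200 camera calls.

## Working session

There is one attempt and no reset: what is moved stays moved. The work goes in short steps, Python scripts to look and compute and a shell command to move; the robot and the scene stay as the last step left them, time stands still between calls to the robot, and variables do not carry over. Pictures are saved under pics/ and viewed, at most 10 in all, crops included, and the job is handed in when it is done.

```bash
mkdir -p pics
python3 - <<'E'
from plant import r,optics
import cv2,numpy as np
print(r.get_state())
for n in ("scene","top"):
    c=optics.capture(n); cv2.imwrite(f"pics/{n}1.png",c["img"])
    print({k:v for k,v in c.items() if k!="img"})
    np.savez(f"{n}.npz",**c)
E
```

```text
{'time_s': 0.0, 'joints': array([ 8.52042095e+01,  2.05923461e+01,  6.34327694e-01, -2.08146646e-02,
       -7.01361637e+01, -1.65068608e+01]), 'qd': array([-0.11425745, -0.09186449, -0.01867489, -0.02046998, -0.14935853,
       -0.08125475]), 'joint_torque': array([-2.05123561e-04, -5.82707798e+01,  2.93053526e+01,  6.99675679e+00,
        6.88621847e-03, -1.91535955e-04]), 'tcp_pos': array([0.24506732, 0.62841639, 0.22561443]), 'eef_rot': array([ 1.79904139e+02, -8.00205079e-03, -2.13097333e+01]), 'contact_force': array([-0.62641384,  0.16475148,  0.7485771 ]), 'moment': array([-0.02379298, -0.01417952,  0.03408051]), 'gripper_force': 0.0, 'gripper_width': 0.08724737882097}
{'fovy': 48.87102676645011, 'cx': 253.70880465440948, 'cy': 190.30169599604798, 'eye': array([1.12228471, 0.06199655, 0.77757576]), 'rotation': array([41.85035115,  1.09682974, 89.50817382])}
{'fovy': 56.718502650270565, 'cx': 247.43227743940204, 'cy': 190.98356450066927, 'eye': array([0.52013536, 0.04407809, 0.75465212]), 'rotation': array([ 2.53644187e+00, -2.52719148e-02, -8.99039430e+01])}
```

View pics/scene1.png

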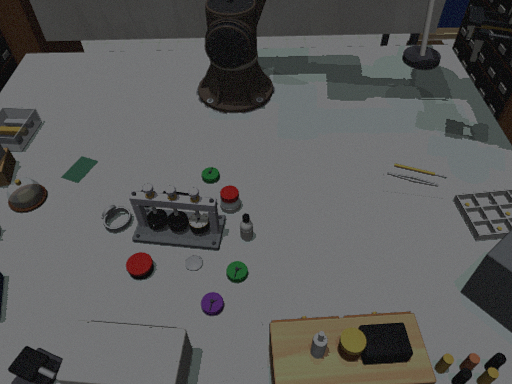

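View pics/top1.png

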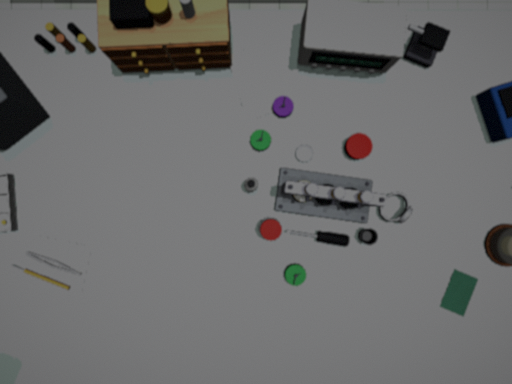

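The scene view shows the press with three stations. The candidates are the cups at scene (158,219) and (178,221), which look empty and black, and the one at (200,226), which looks white. The green and purple look-alikes at (211,174), (237,271) and (212,303) are off the press. I'll enlarge the crop to confirm.

Run:
```python
import cv2,numpy as np
a=np.load("scene.npz")["img"][175:250,120:235]; b=np.load("top.npz")["img"][160:230,265:405]
f=lambda i,s:cv2.convertScaleAbs(cv2.resize(i,None,fx=s,fy=s,interpolation=cv2.INTER_CUBIC),alpha=1.3)
a=f(a,4);b=f(b,4)
o=np.zeros((a.shape[0]+b.shape[0],560,3),np.uint8);o[:a.shape[0],:a.shape[1]]=a;o[a.shape[0]:,:]=b
print(o.shape,a.shape);cv2.imwrite("pics/crop1.png",o)
```

```text
(580, 560, 3) (300, 460, 3)
```

View pics/crop1.png

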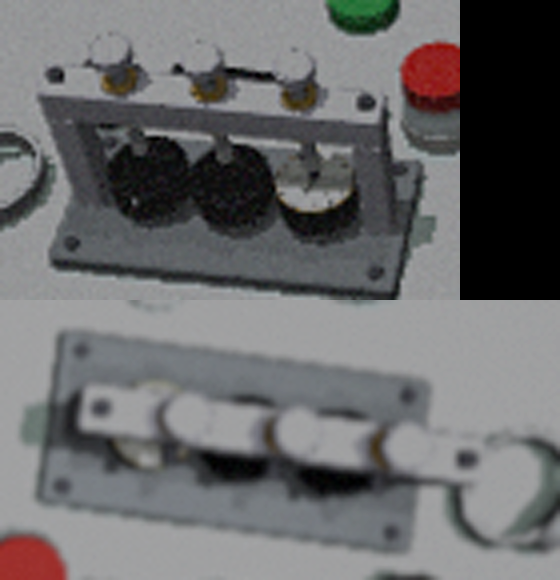

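The crop shows the white dial at scene-crop (317,185), under the +y (left) plunger; the other two cups are black and empty. Next I'll measure the caps at z = 0.142 in both views.

```bash
cat > h.py <<'E'
import numpy as np
from scipy.spatial.transform import Rotation as R
def ray(c,u,v,Rm=None):
    f=192/np.tan(np.radians(float(c["fovy"]))/2)
    d=np.array([(u-c["cx"])/f,-(v-c["cy"])/f,-1])
    return (R.from_euler("xyz",c["rotation"],degrees=True).as_matrix() if Rm is None else Rm)@d
def atz(c,u,v,z):
    d=ray(c,u,v);e=c["eye"];return e+d*(z-e[2])/d[2]
def tool_shift(s,target):
    return R.from_euler("xyz",s["eef_rot"],degrees=True).inv().apply(np.array(target)-s["tcp_pos"])/0.03
E
python3 - <<'E'
import numpy as np; from h import *
S=dict(np.load("scene.npz"));T=dict(np.load("top.npz"));np.set_printoptions(precision=4,suppress=True)
for u,v in [(112,47),(206,54),(298,63)]: print("scene",atz(S,u/4+120,v/4+175,.142))
for u,v in [(410,447),(298,432),(188,418)]: print("top",atz(T,u/4+265,(v-300)/4+160,.142))
# base corners, screw heads at z=.014
for u,v in [(72,243),(376,271)]: print("base back screws",atz(S,u/4+120,v/4+175,.014))
for u,v in [(82,349),(408,397),(391,532),(62,486)]: print("top base screws",atz(T,u/4+265,(v-300)/4+160,.014))
E
```

```text
scene [ 0.5375 -0.1617  0.142 ]
scene [ 0.5436 -0.1127  0.142 ]
scene [ 0.551  -0.0652  0.142 ]
top [ 0.5377 -0.1631  0.142 ]
top [ 0.5441 -0.1149  0.142 ]
top [ 0.55   -0.0675  0.142 ]
base back screws [ 0.5674 -0.2056  0.014 ]
base back screws [ 0.59  -0.035  0.014]
top base screws [ 0.5923 -0.0357  0.014 ]
top base screws [ 0.5674 -0.2056  0.014 ]
top base screws [ 0.4972 -0.1959  0.014 ]
top base screws [ 0.5208 -0.025   0.014 ]
```

Both views agree to 2 mm, and the caps are 48 mm apart as specified. The left cap is at (0.5505, -0.066). Next I'll work out the shift to a hover point.

Run:
```python
from plant import r; from h import *
print(tool_shift(r.get_state(),[.5505,-.0665,.19]), r.pinch_z)
```

```text
[17.90148759 17.87939281  1.22085861] 0.0188
```

```bash
python3 -m crank '[{"xyz":[2,2,0],"delta_rot":[0,0,0],"claw":1},{"xyz":[3.3,3.3,0],"delta_rot":[0,0,0],"claw":1},{"xyz":[4.7,4.7,0],"delta_rot":[0,0,0],"claw":1},{"xyz":[6.1,6.1,0],"delta_rot":[0,0,0],"claw":1},{"xyz":[7.5,7.5,0],"delta_rot":[0,0,0],"claw":1},{"xyz":[8.9,8.9,0],"delta_rot":[0,0,0],"claw":1},{"xyz":[10.3,10.3,0],"delta_rot":[0,0,0],"claw":1},{"xyz":[11.7,11.7,0],"delta_rot":[0,0,0],"claw":1},{"xyz":[13.1,13.1,0],"delta_rot":[0,0,0],"claw":1},{"xyz":[14.5,14.5,0],"delta_rot":[0,0,0],"claw":1},{"xyz":[15.9,15.9,0.3],"delta_rot":[0,0,0],"claw":1},{"xyz":[17,17,0.6],"delta_rot":[0,0,0],"claw":1},{"xyz":[17.6,17.6,1],"delta_rot":[0,0,0],"claw":1},{"xyz":[17.9,17.88,1.2],"delta_rot":[0,0,0],"claw":1},{"xyz":[17.9,17.88,1.2],"delta_rot":[0,0,0],"claw":1},{"xyz":[17.9,17.88,1.2],"delta_rot":[0,0,0],"claw":1},{"xyz":[17.9,17.88,1.2],"delta_rot":[0,0,0],"claw":1}]'
python3 - <<'E'
from plant import r,optics; from h import *
import cv2
s=r.get_state(); c=optics.capture("wrist"); print(s["tcp_pos"],s["eef_rot"],s["joints"],s["contact_force"],s["gripper_width"])
H=c["hand_eye"]; Rt=R.from_euler("xyz",s["eef_rot"],degrees=True).as_matrix()
cv2.imwrite("pics/w1.png",c["img"]); np.savez("wrist.npz",img=c["img"],fovy=c["fovy"],cx=c["cx"],cy=c["cy"],H=H,Rt=Rt,p=s["tcp_pos"])
f=192/np.tan(np.radians(c["fovy"])/2)
for y in (-.0665,-.0665-.048): # projected cap
    P=np.array([.5505 if y>-.1 else .544,y,.142]); q=np.linalg.inv(H)@np.r_[Rt.T@(P-s["tcp_pos"]),1]
    print(c["cx"]+f*q[0]/-q[2],c["cy"]-f*q[1]/-q[2])
S=optics.capture("scene")["img"];T=optics.capture("top")["img"]
o=np.vstack([cv2.resize(S[140:260,100:260],(640,480))[:300],cv2.resize(T[140:215,260:420],(640,300))]); cv2.imwrite("pics/st2.png",o)
E
```

```text
time_s: 2.22
tcp_pos: [0.5508, -0.0651, 0.1912]
eef_rot: [-180.0, -0.1, -21.2]
contact_force: [-0.4, -0.2, 0.8]
gripper_width: 0.0003
gripper_force: 0.0
[ 0.55076346 -0.06510308  0.19119039] [-1.79966120e+02 -5.04436569e-02 -2.12292525e+01] [ 1.34921148e+01  1.07513838e+01 -1.76643324e+01  1.00655583e-03
 -6.15235249e+01  5.52781681e+01] [-0.3963001  -0.24230726  0.78815115] 0.000255183260587805
257.15535321034974 206.16796011107945
316.54959410119176 192.66092873248203
```

View pics/w1.png

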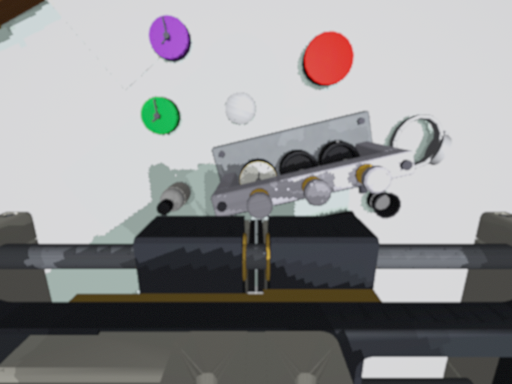

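View pics/st2.png

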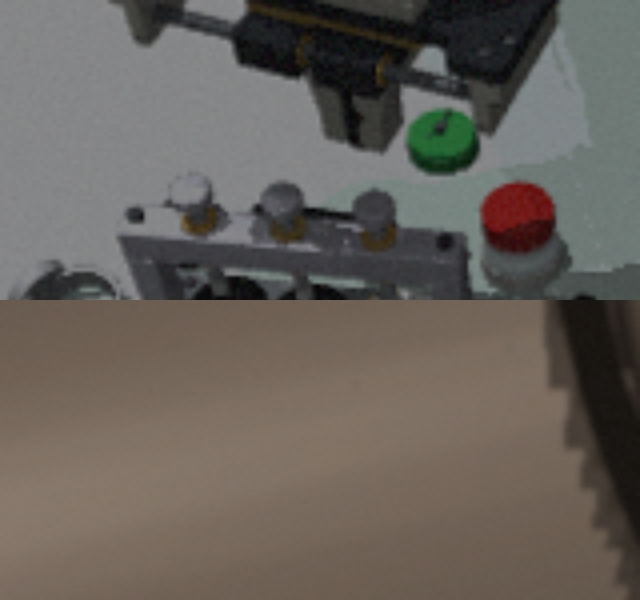

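The wrist view shows the left cap at (260,203), above the white dial. My estimate projects to (257,206), so it is about 2 mm off. Now the descent, correcting that slightly.

Run:
```python
from plant import r; from h import *
print(tool_shift(r.get_state(),[.5515,-.067,.145]))
```

```text
[0.04276174 0.04217506 1.53366546]
```

```bash
python3 -m crank '[{"xyz":[0.02,0.02,0.4],"delta_rot":[0,0,0],"claw":1},{"xyz":[0.04,0.04,0.8],"delta_rot":[0,0,0],"claw":1},{"xyz":[0.04,0.04,1.2],"delta_rot":[0,0,0],"claw":1},{"xyz":[0.04,0.04,1.45],"delta_rot":[0,0,0],"claw":1},{"xyz":[0.04,0.04,1.53],"delta_rot":[0,0,0],"claw":1},{"xyz":[0.04,0.04,1.53],"delta_rot":[0,0,0],"claw":1},{"xyz":[0.04,0.04,1.53],"delta_rot":[0,0,0],"claw":1}]'
python3 - <<'E'
from plant import r,optics
import cv2
print(r.get_state()["contact_force"])
S=optics.capture("scene")["img"]
cv2.imwrite("pics/s3.png",cv2.resize(S[140:250,110:250],None,fx=4,fy=4,interpolation=cv2.INTER_CUBIC))
E
```

```text
time_s: 3.25
tcp_pos: [0.5516, -0.0675, 0.1451]
eef_rot: [-180.0, -0.0, -21.3]
contact_force: [0.6, -0.9, 0.2]
gripper_width: 0.0002
gripper_force: 0.0
[ 0.60107071 -0.89716582  0.22528158]
```

View pics/s3.png

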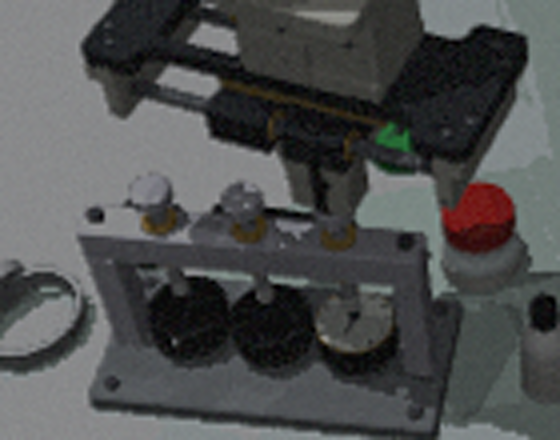

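The fingertips stand right on the left cap at crop (335,215), with the white dial below it. The middle cap at (243,195) is well clear. Pressing slowly now.

```bash
python3 -m crank '[{"xyz":[0,0,0.05],"delta_rot":[0,0,0],"claw":1},{"xyz":[0,0,0.1],"delta_rot":[0,0,0],"claw":1},{"xyz":[0,0,0.15],"delta_rot":[0,0,0],"claw":1},{"xyz":[0,0,0.2],"delta_rot":[0,0,0],"claw":1},{"xyz":[0,0,0.25],"delta_rot":[0,0,0],"claw":1},{"xyz":[0,0,0.25],"delta_rot":[0,0,0],"claw":1}]'; python3 -m crank '[{"xyz":[0,0,0.04],"delta_rot":[0,0,0],"claw":1},{"xyz":[0,0,0.08],"delta_rot":[0,0,0],"claw":1},{"xyz":[0,0,0.12],"delta_rot":[0,0,0],"claw":1},{"xyz":[0,0,0.16],"delta_rot":[0,0,0],"claw":1},{"xyz":[0,0,0.2],"delta_rot":[0,0,0],"claw":1},{"xyz":[0,0,0.2],"delta_rot":[0,0,0],"claw":1}]'
```

```text
time_s: 4.05
tcp_pos: [0.5515, -0.0675, 0.1372]
eef_rot: [-180.0, -0.0, -21.3]
contact_force: [-0.2, 0.5, 1.5]
gripper_width: 0.0003
gripper_force: 1.1
time_s: 4.8
tcp_pos: [0.5516, -0.0676, 0.1318]
eef_rot: [-180.0, -0.0, -21.3]
contact_force: [-2.2, 1.6, 9.1]
gripper_width: 0.0005
gripper_force: 4.3
```

```bash
python3 -m crank '[{"xyz":[0,0,0.02],"delta_rot":[0,0,0],"claw":1},{"xyz":[0,0,0.04],"delta_rot":[0,0,0],"claw":1},{"xyz":[0,0,0.05],"delta_rot":[0,0,0],"claw":1},{"xyz":[0,0,0.05],"delta_rot":[0,0,0],"claw":1}]';  python3 -m crank '[{"xyz":[0,0,0.01],"delta_rot":[0,0,0],"claw":1},{"xyz":[0,0,0.02],"delta_rot":[0,0,0],"claw":1},{"xyz":[0,0,0.02],"delta_rot":[0,0,0],"claw":1}]'
```

```text
time_s: 5.3
tcp_pos: [0.5516, -0.0676, 0.1305]
eef_rot: [-180.0, -0.0, -21.3]
contact_force: [-2.6, 1.2, 10.8]
gripper_width: 0.0003
gripper_force: 5.1
time_s: 5.68
tcp_pos: [0.5516, -0.0676, 0.1302]
eef_rot: [-180.0, -0.1, -21.3]
contact_force: [-4.4, 1.2, 13.7]
gripper_width: 0.0005
gripper_force: 6.2
```

```bash
python3 -m crank '[{"xyz":[0,0,0.01],"delta_rot":[0,0,0],"claw":1},{"xyz":[0,0,0.02],"delta_rot":[0,0,0],"claw":1},{"xyz":[0,0,0.02],"delta_rot":[0,0,0],"claw":1},{"xyz":[0,0,0.02],"delta_rot":[0,0,0],"claw":1}]'
```

```text
time_s: 6.18
tcp_pos: [0.5517, -0.0676, 0.1301]
eef_rot: [-180.0, -0.1, -21.3]
contact_force: [-5.9, 2.2, 15.8]
gripper_width: -0.0
gripper_force: 8.2
```

Position has stopped at 0.130 while the force climbs, so the plunger is on its stop. Holding for just over a second.

```bash
python3 -m crank '[{"xyz":[0,0,0.01],"delta_rot":[0,0,0],"claw":1},{"xyz":[0,0,0.01],"delta_rot":[0,0,0],"claw":1},{"xyz":[0,0,0.01],"delta_rot":[0,0,0],"claw":1},{"xyz":[0,0,0.01],"delta_rot":[0,0,0],"claw":1},{"xyz":[0,0,0.01],"delta_rot":[0,0,0],"claw":1},{"xyz":[0,0,0.01],"delta_rot":[0,0,0],"claw":1},{"xyz":[0,0,0.01],"delta_rot":[0,0,0],"claw":1},{"xyz":[0,0,0.01],"delta_rot":[0,0,0],"claw":1}]'; python3 -m crank '[{"xyz":[0,0,-0.05],"delta_rot":[0,0,0],"claw":1},{"xyz":[0,0,-0.12],"delta_rot":[0,0,0],"claw":1},{"xyz":[0,0,-0.2],"delta_rot":[0,0,0],"claw":1},{"xyz":[0,0,-0.28],"delta_rot":[0,0,0],"claw":1},{"xyz":[0,0,-0.36],"delta_rot":[0,0,0],"claw":1},{"xyz":[0,0,-0.44],"delta_rot":[0,0,0],"claw":1},{"xyz":[0,0,-0.55],"delta_rot":[0,0,0],"claw":1},{"xyz":[0,0,-0.8],"delta_rot":[0,0,0],"claw":1},{"xyz":[0,0,-1.3],"delta_rot":[0,0,0],"claw":1},{"xyz":[0,0,-2],"delta_rot":[0,0,0],"claw":1},{"xyz":[0,0,-3],"delta_rot":[0,0,0],"claw":1},{"xyz":[0,0,-3.5],"delta_rot":[0,0,0],"claw":1},{"xyz":[0,0,-3.5],"delta_rot":[0,0,0],"claw":1},{"xyz":[0,0,-3.5],"delta_rot":[0,0,0],"claw":1}]'
python3 - <<'E'
from plant import r,optics
import cv2
S=optics.capture("scene")["img"]
cv2.imwrite("pics/s4.png",cv2.resize(S[140:250,110:250],None,fx=5,fy=5,interpolation=cv2.INTER_CUBIC))
E
```

```text
time_s: 7.18
tcp_pos: [0.5517, -0.0676, 0.1301]
eef_rot: [-180.0, -0.1, -21.3]
contact_force: [-5.7, 2.1, 18.7]
gripper_width: 0.0002
gripper_force: 9.2
time_s: 8.93
tcp_pos: [0.5507, -0.0675, 0.2322]
eef_rot: [180.0, 0.1, -21.3]
contact_force: [0.6, -0.5, -0.1]
gripper_width: 0.0004
gripper_force: 0.0
```

View pics/s4.png

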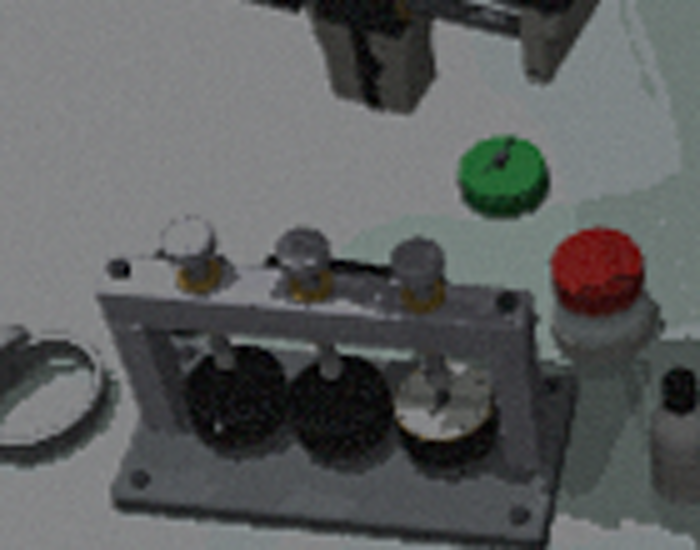

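The left plunger is up again at crop (418,255), level with the other two. The movement is unmoved at (445,400), and the arm is well clear.

```bash
python3 -c "
from plant import job
print(job.close_job())"
```

```text
the job is handed in; nothing more can be done
None
```

I pressed the left plunger, over the white-dial movement, down to its stop (about 19 N at most), held it for over a second and let it rise. The arm then drew clear and I handed the job in at about 9 s; the last picture shows the movement and the other two plungers undisturbed, though the hand's seating itself can't be read from it.

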